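# Tip the dark blank over the planing board's edge

## Robot

A 6-joint arm with a two-finger parallel gripper is mounted at the origin on the work surface. World frame = base frame: x ahead of the robot, y to its left, z up, the work surface at z = 0. Lengths are in m, angles in rad, forces in N, time in s.
With the tool pointing down it reaches from about 0.275 to 1 m from the base axis. Payload 8.4 kg.
Tool frame: the origin (TCP) lies on the centre line of the jaws, within the pads' length; the fingertips stand 17 mm ahead of it and the grasp point (between the pads) lies 2 mm behind it (bot.tcp_to_tips is the z of the fingertips in the tool frame, in m); z points along the fingers, y is the line along which they close (so a half turn about z gives the same grasp; the last joint's range is limited). The gripper opens to 85 mm and grips with 20 to 120 N. Pads are 22 mm wide; open, the fingers measure 114 mm over their backs; the gripper's body (76 mm by 85 mm) begins 54 mm behind the grasp point. The pads swing forward as they close: fully open they stand 13 mm farther back than shut.
Start: joints at [-1.162, 0.353, 1.633, -0, 1.155, -0.002], TCP at [0.25, -0.573, 0.248] pointing down, gripper open.
Joint ranges: [-2.63, 2.63], [-0.92, 2.1], [0.06, 2.66], [-1.3, 4.44], [0, 2.69], [-3.02, 3.02]. Speed limits (rad/s): [2.22, 2.22, 2.79, 3.14, 3.14, 3.14].

## Interface

Orientations are given as a unit quaternion [x, y, z, w].
In Python, from workcell import bot, hand, kinematics, get_obs, vision, hand_in gives the robot as it stands. The module is installed in compiled form; this text tells all that it offers. Calls block until the motion is done:
- bot.reach(position, orientation): joint-space move of the TCP to a pose.
- bot.servo_line(position, ori=None, velocity=0.15): straight line of the TCP; ori=None keeps the orientation; velocity is the mean speed in m/s.
- bot.goto_joints(angles): joint-space move.
- hand.move_gripper(opening, strength=None): finger opening in m; strength is the grip in N (None keeps the last); returns when the fingers have stopped.
- bot.dwell(seconds).
- kinematics.solve_ik(position, orientation): joint angles nearest the present ones, or None.
- get_obs(): the state.
- vision.read_camera(name): name is "side" or "top" or "wrist"; returns a dict with "frame" (400x640x3 uint8, red, green, blue), "intrinsics" (3x3 intrinsics, pixels), "dist" ([k1, k2, p1, p2, k3] as OpenCV has them; the pictures are not rectified), "view" (4x4, takes a point from world to camera coordinates). Camera axes: x right, y down, z forward; pixel columns grow to the right and rows downward; lengths in m; the calibration is good to about 2 mm. A picture is of the moment at which its call begins. There is no depth.
A pose or a line that the arm cannot do raises bot.IKError and nothing moves.
- hand_in(): hands the job in; it is judged then, once.
The state is a dict: "time_s": time; "joint_pos": joint angles; "joint_vel": joint speeds; "joint_efforts": joint torques, N m; "position": TCP position; "orientation": TCP orientation; "wrist_force": force on the tool from outside, world axes, zero at the start; "ft_torque": the same for the moment, N m; "gripper_width": finger opening in m; "grip_force": force on a finger pad.
Only numpy, scipy, OpenCV 4.12 (cv2) and the standard library are available. Lean on these libraries where they do the work, as an engineer would, in place of code of your own. Each camera call takes 0.05 s, during which the arm holds its last target. There are 200 camera calls.

## Task

At the woodworker's bench, lay the dark walnut blank down for planing: push it high on the side away from the board so that it pivots over the steel front edge of the green planing board and comes to lie flat on its broad side on the board, square to that edge. Tip it, do not pick it up, and leave the pale blank and the yellow glue bottle where they stand.

Things in the scene. Friction and masses are not known exactly. Their poses are not given: they have to be found in the camera images.
- board: Green planing board fixed to the bench, 220 mm deep, 380 mm wide, 18 mm thick, with a steel front edge; along its back a wooden stop, 16 mm deep, rises 8 mm above it. Origin: middle of the front edge, at bench level. x points level from the front edge across the board (roughly away from the robot), y along the front edge, z up; the top is at z = 18 mm.
- dark_blank: Loose dark walnut block, 60 x 75 x 110 mm along its x, y, z, 0.25 to 0.5 kg, origin at its centre. Starts upright on the bench (z up), x within 4 degrees of the board's x, 5 to 11 mm short of the front edge on the robot's side. Pushed near its top along the board's x (1 to 3 N) it passes balance at about 40 degrees and falls on the board; its upper face is then 78 mm above the bench.
- pale_blank: Loose pale block of the same size and make, origin at its centre, upright in front of the same edge, at least 130 mm to the left or right of the dark one (centre to centre). To be left alone.
- glue: Yellow glue bottle with a black cap, 64 mm diameter, 160 mm high, origin at the centre of its underside, standing on the bench to the left of the board. To be left alone.
Things that resemble listed ones, but are neither listed nor needed, are in the scene too. Of the things that look like the dark_blank, the largest one is meant.

How it is judged:
At the end, for the whole second after the job is handed in: Dark blank at rest on its broad (75 x 110 mm) side on the board, flat within 10 degrees, centre 40 to 60 mm up and 0 to 200 mm behind the front edge, its length within 17 degrees of square to that edge; pale blank within 20 mm and bottle within 30 mm of where they stood (angle between the x axis of dark_blank and the z axis of board, either way round below 0.175 rad and angle between the z axis of dark_blank and the x axis of board, either way round below 0.3 rad and z of dark_blank in the frame of board between 0.04 and 0.06 m and x of dark_blank in the frame of board between 0 and 0.2 m and linear speed of dark_blank below 0.02 m/s and distance of pale_blank from where it was at the start of the episode below 0.02 m and distance of glue from where it was at the start of the episode below 0.03 m); the robot touches nothing.
It fails at once if the dark blank is picked up instead of tipped (centre more than 95 mm above the bench) (height (world z) of dark_blank above 0.095 m).
It fails at once if the pale blank is disturbed (moved more than 20 mm) (distance of pale_blank from where it was at the start of the episode above 0.02 m).
It fails at once if the glue bottle is disturbed (moved more than 30 mm) (distance of glue from where it was at the start of the episode above 0.03 m).
It also fails if it takes over 32 s, if anything falls off the work surface, if the arm or the gripper's body presses on something with over 40 N, if the wrist force passes 120 N, or if a joint passes its speed limit or range.

## Working session

There is one attempt and no reset: what is moved stays moved. The work goes in short steps, each a Python script; the robot and the scene stay as the last script left them, time stands still between calls to the robot, and variables do not carry over. Pictures are saved under pics/ and viewed, at most 10 in all, crops included, and the job is handed in when it is done.

```bash
mkdir -p pics; python3 - <<'E'
from workcell import vision,get_obs
import cv2,numpy as np
for n in ["top","side"]:
    c=vision.read_camera(n); cv2.imwrite(f"pics/{n}0.png",c["frame"][:,:,::-1])
    np.savez(f"{n}0.npz",**{k:np.array(v) for k,v in c.items()})
    print(n,c["intrinsics"],c["dist"],np.round(c["view"],3))
print(get_obs()["time_s"])
E
```

```text
top [[425.85212197   0.         325.43291307]
 [  0.         425.85212197 203.53508968]
 [  0.           0.           1.        ]] [0.00715821 0.         0.         0.         0.        ] [[ 0.019 -1.    -0.003  0.078]
 [-0.996 -0.019 -0.085  0.516]
 [ 0.085  0.005 -0.996  1.086]
 [ 0.     0.     0.     1.   ]]
side [[362.67184807   0.         318.91889129]
 [  0.         362.67184807 205.20997411]
 [  0.           0.           1.        ]] [-0.05977248  0.          0.          0.          0.        ] [[-0.882 -0.472  0.022  0.504]
 [-0.281  0.487 -0.827  0.143]
 [ 0.38  -0.735 -0.562  0.712]
 [ 0.     0.     0.     1.   ]]
0.1
```

View pics/top0.png

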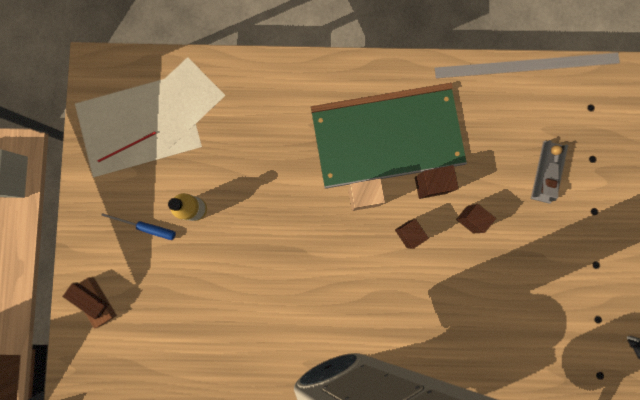

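View pics/side0.png

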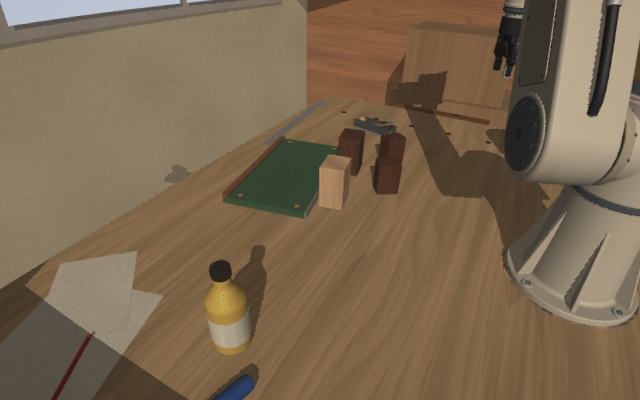

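The top view shows four dark things: (437,182) at the board's front edge, (412,234), (476,218), and a stacked pair at (90,300). The one at (437,182) fits: it is at the edge, square to it, and looks the largest. The pale blank is at (367,192) and the glue at (184,205). I'll confirm with a crop and measure.

```bash
cat > h.py <<'E'
import numpy as np,cv2
def ray(c,uv,z):
    """pixels -> world points on plane z"""
    p=cv2.undistortPoints(np.array(uv,float).reshape(-1,1,2),c["intrinsics"],c["dist"]).reshape(-1,2)
    R=c["view"][:3,:3];t=c["view"][:3,3]
    o=-R.T@t; d=np.c_[p,np.ones(len(p))]@R
    return o+d*((z-o[2])/d[:,2])[:,None]
def proj(c,P):
    R=c["view"][:3,:3];t=c["view"][:3,3]
    return cv2.projectPoints(np.array(P,float).reshape(-1,3),cv2.Rodrigues(R)[0],t,c["intrinsics"],c["dist"])[0].reshape(-1,2)
E
python3 - <<'E'
from h import *
c=dict(np.load("top0.npz")); im=c["frame"][:,:,::-1].copy()
hsv=cv2.cvtColor(im,cv2.COLOR_BGR2HSV)
g=cv2.inRange(hsv,(45,60,20),(90,255,255))
cs,_=cv2.findContours(g,0,1); k=max(cs,key=cv2.contourArea); r=cv2.boxPoints(cv2.minAreaRect(k))
q=cv2.approxPolyDP(k,8,True).reshape(-1,2); print("green",q.tolist(),np.round(ray(c,q,.018),3).tolist())
crop=cv2.resize(im[135:255,340:510],None,fx=4.6,fy=4.6,interpolation=cv2.INTER_CUBIC); cv2.imwrite("pics/crop.png",crop)
s=dict(np.load("side0.npz"));im=s["frame"][:,:,::-1]
cv2.imwrite("pics/crops.png",cv2.resize(im[100:230,290:430],None,fx=4.6,fy=4.6,interpolation=cv2.INTER_CUBIC))
E
```

```text
green [[451, 90], [312, 113], [325, 185], [465, 161]] [[0.825, -0.241, 0.018], [0.756, 0.128, 0.018], [0.564, 0.09, 0.018], [0.634, -0.277, 0.018]]
```

View pics/crop.png

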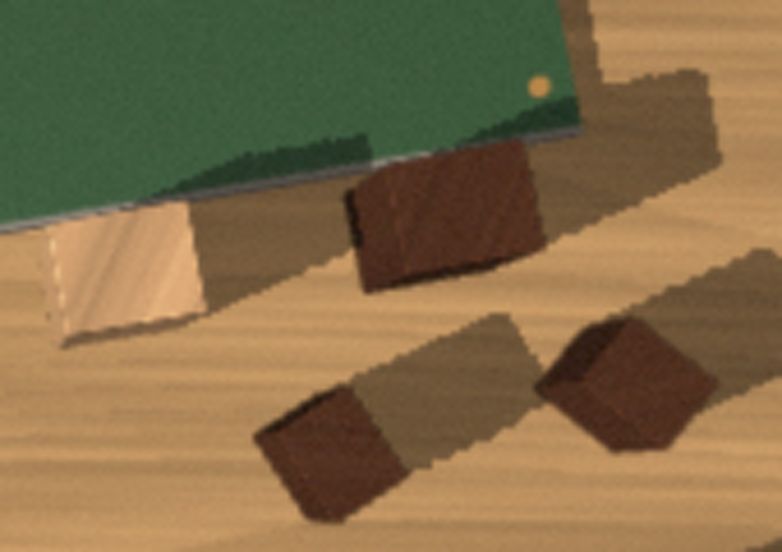

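View pics/crops.png

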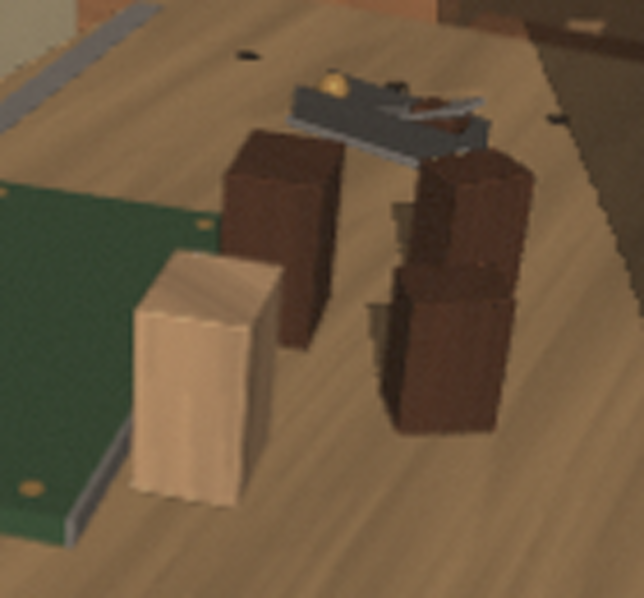

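The crops show the block at top-view (437,182), side-view (350,150), as the widest and tallest of the dark ones. It is standing at the steel edge, so it is the dark_blank. The two decoys at (412,234) and (476,218) are shorter and narrower, and stand on the robot's side of it.

```bash
python3 - <<'E'
from h import *
c=dict(np.load("top0.npz")); 
f=lambda x,y:((x+.5)/4.6+340-.5,(y+.5)/4.6+135-.5)
R=c["view"][:3,:3];print("cam",-R.T@c["view"][:3,3])
pr=lambda n,P,z:print(n,np.round(ray(c,[f(*p) for p in P],z),3).tolist())
pr("dark top BL BR FR",[(385,165),(525,140),(545,243)],.11)
pr("dark bottom left back,front; ",[(348,190),(368,292)],0)
pr("pale top BL BR FR FL",[(48,228),(187,202),(205,310),(66,335)],.11)
pr("decoy1 top",[(258,437),(350,385),(408,473),(335,520)],.085)
pr("decoy2 top",[(630,318),(718,383),(665,450),(590,395)],.085)
pr("steel",[(0,230),(580,130)],.018)
E
```

```text
cam [0.42054709 0.08217542 1.12663399]
dark top BL BR FR [[0.592, -0.147, 0.11], [0.606, -0.22, 0.11], [0.552, -0.23, 0.11]]
dark bottom left back,front;  [[0.595, -0.15, 0.0], [0.536, -0.162, 0.0]]
pale top BL BR FR FL [[0.555, 0.029, 0.11], [0.57, -0.043, 0.11], [0.514, -0.053, 0.11], [0.499, 0.019, 0.11]]
decoy1 top [[0.449, -0.085, 0.085], [0.477, -0.134, 0.085], [0.431, -0.165, 0.085], [0.406, -0.126, 0.085]]
decoy2 top [[0.516, -0.283, 0.085], [0.482, -0.329, 0.085], [0.446, -0.3, 0.085], [0.475, -0.261, 0.085]]
steel [[0.566, 0.052, 0.018], [0.629, -0.279, 0.018]]
```

```bash
cat > push.py <<'E'
from workcell import bot,hand,get_obs,vision
from scipy.spatial.transform import Rotation as Ro
from h import *
a=np.radians(10.8); bx=np.array([np.cos(a),np.sin(a),0]); by=np.array([-np.sin(a),np.cos(a),0])
C=np.array([.572,-.190,0])
zt=.096+bot.tcp_to_tips
P=lambda s,z=zt:(C+s*bx+[0,0,z])
def snap(n,crop=None):
    for cam in ("side","top"):
        c=vision.read_camera(cam); cv2.imwrite(f"pics/{cam}{n}.png",c["frame"][:,:,::-1])
        np.savez(f"{cam}{n}.npz",**{k:np.array(v) for k,v in c.items()})
    s=cv2.imread(f"pics/side{n}.png")[80:240,220:440]; t=cv2.imread(f"pics/top{n}.png")[80:260,300:520]
    cv2.imwrite(f"pics/both{n}.png",np.hstack([cv2.resize(s,(400,291)),cv2.resize(t,(400,327))[:291]]))
E
python3 - <<'E'
from push import *
o=get_obs(); Y=Ro.from_quat(o["orientation"]).as_matrix()[:,1]
y=by if by@Y>0 else -by; z=np.array([0,0,-1.])
q=Ro.from_matrix(np.c_[np.cross(y,z),y,z]).as_quat(); np.save("q.npy",q)
hand.move_gripper(0.0)
bot.reach(P(-.065,.25),q); bot.servo_line(P(-.065),velocity=.1)
f0=np.array(get_obs()["wrist_force"])
for s in np.arange(-.055,.016,.005):
    bot.servo_line(P(s),velocity=.04); o=get_obs(); print(round(s,3),np.round(np.array(o["wrist_force"])-f0,1),round(o["time_s"],1))
snap(1)
E
```

```text
-0.055 [ 0.6  0.1 -1.1] 4.4
-0.05 [ 1.3 -0.6 -0.7] 4.7
-0.045 [ 1.  -0.7 -0.9] 5.0
-0.04 [-0.  -0.5 -1.8] 5.3
-0.035 [ 0.3  0.  -1.4] 5.5
-0.03 [ 0.5 -0.4 -1.1] 5.8
-0.025 [ 0.8  0.1 -1.2] 6.1
-0.02 [-0.1 -1.2 -1.1] 6.4
-0.015 [ 0.7 -0.9 -0.4] 6.6
-0.01 [ 0.3 -1.  -1.1] 6.9
-0.005 [-0.2 -1.4 -1.2] 7.2
-0.0 [-0.  -0.4 -0.7] 7.5
0.005 [ 0.9 -0.9 -0.3] 7.7
0.01 [ 0.5 -0.7 -0.7] 8.0
0.015 [-0.3 -0.1 -2.3] 8.3
```

View pics/both1.png

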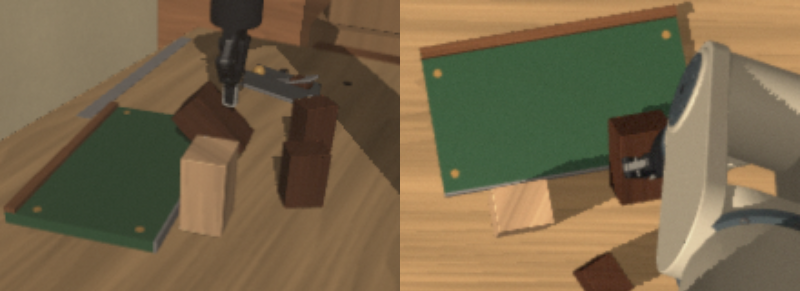

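The image shows the dark blank (side panel about (210,120)) tilted roughly 40° over the edge, with the fingers on its face and the pale blank unmoved. I'll keep pushing.

```bash
python3 - <<'E'
from push import *
for s in (.03,.045,.055): bot.servo_line(P(s),velocity=.04)
bot.dwell(.5); snap(2); print(get_obs()["time_s"])
E
```

```text
10.4417
```

View pics/both2.png

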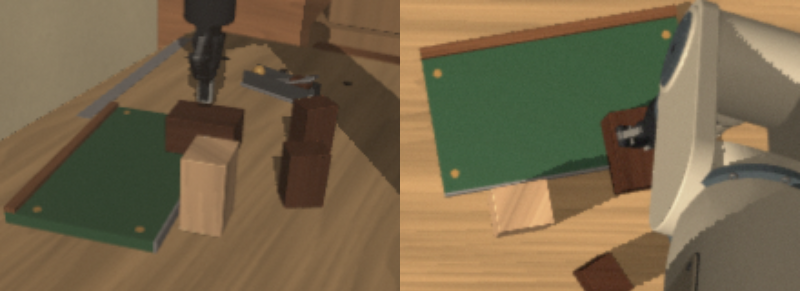

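The blank now lies over the board in both panels (side about (205,128)). I'll lift clear, move aside and check its position.

```bash
python3 - <<'E'
from push import *
bot.servo_line(P(.055,.24),velocity=.15); 
bot.goto_joints([-1.162,.353,1.633,0,1.155,-.002]); snap(3)
c=dict(np.load("top3.npz")); cv2.imwrite("pics/crop3.png",cv2.resize(c["frame"][100:240,340:510,::-1],None,fx=4,fy=4,interpolation=cv2.INTER_CUBIC))
print(get_obs()["time_s"])
E
```

```text
13.5083
```

View pics/crop3.png

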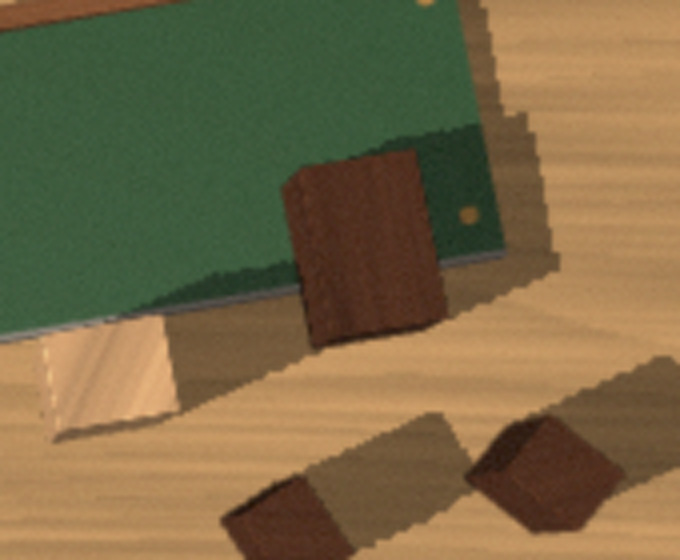

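View pics/both3.png

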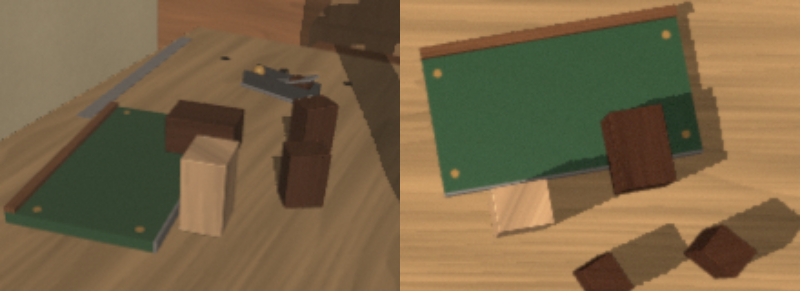

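```bash
python3 - <<'E'
from h import *
c=dict(np.load("top3.npz")); f=lambda x,y:((x+.5)/4+340-.5,(y+.5)/4+100-.5)
W=ray(c,[f(*p) for p in [(302,168),(415,150),(445,312),(325,340)]],.078)
a=np.radians(10.8);bx=np.array([np.cos(a),np.sin(a),0]);by=np.array([-np.sin(a),np.cos(a),0])
E=ray(c,[f(500,255),f(0,340)],.018)
print(np.round(W,3).tolist(),"x rel edge",(W-E.mean(0))@bx, "edge",E@bx)
d=W[1]-W[2];print("yaw",np.degrees(np.arctan2(d[1],d[0])))
E
```

```text
[[0.67, -0.134, 0.078], [0.682, -0.204, 0.078], [0.58, -0.222, 0.078], [0.562, -0.148, 0.078]] x rel edge [ 0.06743382  0.06670079 -0.03674159 -0.04137403] edge [0.5652109  0.56526174]
yaw 10.117578142563172
```

```bash
python3 -c "
from workcell import hand_in; print(hand_in())"
```

```text
the job is handed in; nothing more can be done
None
```

I tipped the dark walnut blank over the steel edge and handed the job in; the last image puts it on its broad side on the board, centre about 12–15 mm behind the front edge and about 1° off square, with the pale blank and bottle left alone, but the hand-in returned no verdict.

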